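# Press the pivot pin home and hold the swing arm over its drive

## Robot

A 6-joint arm with a two-finger parallel gripper is mounted at the origin on the work surface. World frame = base frame: x ahead of the robot, y to its left, z up, the work surface at z = 0. Lengths are in m, angles in rad, forces in N, time in s.
With the tool pointing down it reaches from about 0.4 to 0.825 m from the base axis. Payload 7 kg.
Tool frame: the origin (TCP) lies at the very end of the fingers, on their centre line; the grasp point (between the pads) lies 19 mm behind it; z points along the fingers, y is the line along which they close (so a half turn about z gives the same grasp; the last joint's range is limited). The gripper opens to 88 mm and grips with 3 to 60 N. Pads are 19 mm wide; open, the fingers measure 130 mm over their backs; the gripper's body (78 mm by 193 mm) begins 47 mm behind the grasp point.
Start: joints at [1.412, 0.359, 0.012, 0, -1.224, -0.288], TCP at [0.292, 0.609, 0.227] pointing down, gripper open.
Joint ranges: [-3.07, 3.07], [-1.43, 2.12], [-1.02, 1.25], [-3.03, 1.67], [-3.05, -0], [-3.03, 3.03]. Speed limits (rad/s): [2.39, 2.39, 3.01, 3.14, 3.14, 3.14].

## Interface

Orientations are given as a unit quaternion [w, x, y, z].
In Python, from workcell import r gives the robot as it stands.
- The arm moves only by the tool servo_tool, never from a script. Its argument "steps" is a list of rows, each a list of 7 numbers: the shift along the tool's x, y, z in cm, then the turn, a rotation vector about the tool's x, y, z in rad, then the gripper command: -1 is fully open, 1 is shut, values between are in proportion. A call has 1 to 8 rows; each row is the pose to reach, as a shift and turn from the pose commanded when the call began, along the tool's axes at that moment; what a row does not reach only later rows make up. A row lasts 1/12 s, in which the tool goes at most 41.7 mm and 7.16 degrees, less where a joint would pass 70% of its speed; a pose out of reach is approached as far as the arm can. A call with a gripper value outside its range is refused whole. The fingers move at their own pace and stop on an object; the grip force is fixed at half the most. Time passes only in rows, so rows that repeat a pose let the fingers close. It gives the time, the measured TCP pose, the force, the opening and the grip force at its end, in the units of the state.
- r.observe(): the state, without advancing time (a new reading comes with each control period).
- r.capture(name): name is "scene" or "top" or "wrist"; returns (picture, depth): 420x560x3 uint8, blue, green, red; 420x560 float32, m along the optical axis (not along the pixel's ray), 0 where there is no reading.
- r.calibration(name): a dict with "fx", "fy", "cx", "cy" (pixels), "pose" (4x4, takes a point from camera to world coordinates). Camera axes: x right, y down, z forward; pixel columns grow to the right and rows downward; lengths in m; the calibration is good to about 2 mm. A picture is of the moment at which its call begins: read the wrist's pose just before it. calibration takes no time and is no camera call; for the wrist camera it gives the pose at the moment of the call.
- r.job_done(): hands the job in; it is judged then, once.
Trained networks look in the newest picture that a camera, given by its name, has taken for a name from the list of things; names that differ only in an ending like _2 or _b are one class to them, and where a whole thing is asked for, a point or a joint stands for the part that bears it (a point fixed in the world has none). Each returns a list of dicts, best first, with "p" (0 to 1); they miss things now and then, are a little off and sometimes report something else, mostly with a low value. They report only what shows in the picture. A call takes as long as a camera call.
- r.search_frame(target, camera): "point" ([column, row] as shares, 0 to 1, of the picture: columns of its width, rows of its height, amid what is visible of it).
- r.masks_of(target, camera): "mask" (420x560 bool, what is visible of it) and "point" ([column, row] as shares, 0 to 1, of the picture: columns of its width, rows of its height, amid what is visible of it).
- r.place_of(target, camera): "point" ([column, row] as shares, 0 to 1, of the picture: columns of its width, rows of its height: a listed point, or the origin of a listed thing).
The state is a dict: "time_s": time; "joints": joint angles; "qvel": joint speeds; "joint_efforts": joint torques, N m; "tcp_pos": TCP position; "tool_rot": TCP orientation; "contact_force": force on the tool from outside, world axes, zero at the start; "wrist_torque": the same for the moment, N m; "opening": opening from 0.0 (shut) to 1.0 (fully open); "gripper_force": force on a finger pad.
Only numpy, scipy, OpenCV 4.12 (cv2) and the standard library are available. Lean on these libraries where they do the work, as an engineer would, in place of code of your own. Each camera call takes 0.05 s, during which the arm holds its last target. There are 200 camera calls.

## Task

Pull the red-gripped lever of the small bench press down until the pin is pressed fully home in the cast swing arm, then ease the lever slowly back up without letting it fly. Draw the swing arm forward out of the press, lifting it by its balance point, and finish while still holding it: level, its pin centred over the brass bush of the figure drive with the pin's end about 3 cm above the bush, so that a washer can be slipped on. Do not tip it or disturb the other things on the bench.

Things in the scene. Friction and masses are not known exactly. Their poses are not given: they have to be found in the camera images.
- press: Grey-green bench arbor press, 300 mm high, bolted down. Origin on the bench under the ram; x points back to the column, so its open throat faces -x; y to its left. Head and column lie within 30 mm either side of y = 0, from x -32 mm back; the head's underside is 155 mm above the bench. Two steel parallels under the ram (tops 62 mm high, out to 50 mm either side) carry the arm.
- ram_face (a point): Middle of the ram's lower face (22 mm square): 113 mm above the bench at rest, 26 mm above the head of a pin that is home. It goes down 20 mm per radian of the lever. Below it, between the parallels, a 24 mm wide slot takes the pin's end; it is open to the front (press -x), so the arm can be raised a little (5 to 20 mm) and drawn straight out forward.
- work_rest (a point): Middle of the top of the beech block (62 mm high, 70 mm along press x, 40 mm along y) that props the arm's heavy end, 150 mm to the press's +y side of the ram. Between it and the press's foot (press y 55 to 130 mm) nothing stands higher than 10 mm, so fingers have room there below the arm.
- press_lever (a joint): Lever of the press, rad. 0: up at rest, its grip 45 degrees above the pivot towards the front (press -x); it grows as the grip is pulled forward and down about the pivot. The ram meets the pin's head at about 0.6 to 0.8, and the pin is home at 1.30, where it stops hard; the mechanism itself would go to 1.5. A spring returns it: about 2 N at the grip at the start, 8 N while pressing.
- lever_grip (a point): Middle of the red grip at the lever's end: a bar 22 mm thick and 84 mm long, lying level along the press's y (its far end free), 170 mm from the pivot. 325 mm above the bench at rest, 121 mm with the pin home. The steel lever rod runs 55 mm to the +y side of this point. A gripper can pinch the grip from above and let it turn between the fingers.
- lever_pivot (a point): Point on the lever's axis (level, along the press's y), 205 mm above the bench, in the plane of point lever_grip's swing.
- swing_arm: Loose cast swing arm, 0.5 to 0.75 kg. Origin on the pin's axis at the arm's underside; x runs along the arm to the counterweight, z up. Bar 20 mm wide and 16 mm high from x -50 to 140 mm; pin boss 32 mm across and 20 mm high at x 0; round pad 36 mm across at x -60 mm; dark steel counterweight 44 mm across and 30 mm high at x 145 mm. Lies across the press, x along press +y within 0.1 rad.
- balance (a point): Balance point (centre of gravity along the arm) of the swing arm with its pin: on the bar's middle line, 8 mm above the underside, 94 mm from the pin's axis towards the counterweight. The bar there is 20 mm wide and 16 mm high.
- pin (a joint): How far the pin has been pressed down into the arm, m: 0 to 0.003 at the start, 0.010 is fully home (its head down on the boss). It sits tight (25 N).
- pin_end (a point): Lower end of the dark steel pin (8 mm thick, 30 mm long, under a head 14 mm across and 5 mm high). With the pin home it stands 10 mm below the arm's underside.
- drive: Figure drive, bolted down: blue plate 170 x 120 mm, aluminium gear housing up to 50 mm high, dark motor can along its x. Origin under the middle of the plate.
- bush (a point): Centre of the open top of the upright brass bush on the drive (28 mm across, 11 mm hole), 85 mm above the bench; z up. It is the drive's highest point.
- paint_jar: Small green glass paint jar, 60 mm across, 78 mm tall, red cap; loose, to be left alone. Origin at the centre of its underside.
- glue: Small white glue bottle, 28 mm across, 75 mm tall; loose, to be left alone. Origin at the centre of its underside.
- pin_tray: Open blue tray 60 x 90 x 20 mm with spare pins; loose, to be left alone. Origin at the centre of its underside.
- figurine: Painted figure on a round foot, 52 mm across, 150 mm tall; loose, to be left alone. Origin at the centre of its underside.
- wire_brush: Wire brush with a wooden back, 210 mm long, lying; loose, to be left alone. Origin at the centre of its underside.
- foam_block: Pale green foam block 140 x 70 x 35 mm; loose, to be left alone. Origin at the centre of its underside.
- screwdriver: Screwdriver with a yellow handle, 200 mm long, lying; loose, to be left alone. Origin at the centre of its underside.
- spray_can: Steel spray can, 51 mm across, 212 mm tall, black cap; loose, to be left alone. Origin at the centre of its underside.

How it is judged:
On the way, in this order (a step that is already met when the one before it is completed fails the run):
1. the press lever is pulled down and the pin is pressed home in the arm (value of joint pin above 0.0085 m and value of joint press_lever above 1.1 rad), for 0.1 s.
2. the lever is eased back up to rest, the arm still lying in the press (value of joint press_lever below 0.12 rad and distance of swing_arm from where it was at the start of the episode below 0.02 m), for 0.2 s.
3. the arm is lifted clear of the press, gripped at its balance point (contact force between swing_arm and press below 0.3 N and contact force between swing_arm and drive below 0.3 N and contact force between the fingers and swing_arm above 4 N and x of the grasp point in the frame of swing_arm between 0.074 and 0.114 m and distance of swing_arm from where it was at the start of the episode above 0.08 m), for 0.1 s.
At the end, for the whole second after the job is handed in: The arm hangs still in the fingers and nothing else carries it: gripped within 20 mm of its balance point along the bar, level within 5 degrees, the pin home (within 1.5 mm) and its end within 14 mm of the bush's axis and 12 to 50 mm above the bush's top; the press lever is up at rest (contact force between swing_arm and press below 0.3 N and contact force between swing_arm and drive below 0.3 N and contact force between the fingers and swing_arm above 4 N and x of the grasp point in the frame of swing_arm between 0.074 and 0.114 m and value of joint pin above 0.0085 m and value of joint press_lever below 0.12 rad and angle between swing_arm's own z axis and vertical below 0.09 rad and horizontal distance between pin_end and bush below 0.014 m and z of pin_end in the frame of bush between 0.012 and 0.05 m and linear speed of swing_arm below 0.03 m/s); the arm keeps its last pose, push and grip.
It fails at once if the press lever flies back (faster than 2.5 rad/s) (velocity of joint press_lever below -2.5 rad/s).
It fails at once if the arm is tipped more than about 15 degrees (angle between swing_arm's own z axis and vertical above 0.26 rad).
It fails at once if another thing on the bench is shifted more than 25 mm (distance of any of paint_jar, glue, pin_tray, figurine, wire_brush, foam_block, screwdriver, spray_can from where it was at the start of the episode above 0.025 m).
It also fails if it takes over 72 s, if anything falls off the work surface, if the arm or the gripper's body presses on something with over 40 N, if the wrist force passes 120 N, or if a joint passes its speed limit or range.

## Working session

There is one attempt and no reset: what is moved stays moved. The work goes in short steps, Python scripts to look and compute and a tool call to move; the robot and the scene stay as the last step left them, time stands still between calls to the robot, and variables do not carry over. Pictures are saved under pics/ and viewed, at most 10 in all, crops included, and the job is handed in when it is done.

Besides the shell and the picture viewer there is one more tool, called in YAML: its name, and indented under it one key for each argument. servo_tool: Moves the arm, as the interface text tells. Its arguments: {"type":"object","properties":{"steps":{"type":"array","items":{"type":"array","items":{"type":"number"}}}},"required":["steps"]}

```bash
mkdir -p pics; cat > h.py <<'E'
import numpy as np, cv2
from workcell import r
def ray(cam,pt,shape=(420,560)):
    c=r.calibration(cam);u=pt[0]*560;v=pt[1]*420
    T=np.array(c["pose"]);d=T[:3,:3]@np.array([(u-c["cx"])/c["fx"],(v-c["cy"])/c["fy"],1])
    return T[:3,3],d
def atz(cam,pt,z):
    o,d=ray(cam,pt);return o+d*(z-o[2])/d[2]
def dep(cam,pt,D):
    o,d=ray(cam,pt);u=int(pt[0]*560);v=int(pt[1]*420)
    w=D[max(0,v-1):v+2,max(0,u-1):u+2];w=w[w>0]
    return o+d*np.median(w) if len(w) else None
E
cat > a.py <<'E'
from h import *
np.set_printoptions(precision=4,suppress=True)
s=r.observe();print(s["time_s"],s["tcp_pos"],s["tool_rot"])
zs=dict(ram_face=.113,work_rest=.062,lever_grip=.325,lever_pivot=.205,swing_arm=.062,balance=.070,bush=.085,press=0,drive=0,paint_jar=0,glue=0,pin_tray=0,figurine=0,wire_brush=0,foam_block=0,screwdriver=0,spray_can=0)
for cam in("scene","top"):
    p,D=r.capture(cam);cv2.imwrite(f"pics/{cam}0.png",p)
    print(cam,np.array(r.calibration(cam)["pose"])[:3,3])
    for t,z in zs.items():
        for k in r.place_of(t,cam)[:1]:
            print(t,round(k["p"],2),np.round(np.array(k["point"])*[560,420]),atz(cam,k["point"],z),dep(cam,k["point"],D))
E
python3 a.py
```

```text
0.0 [0.2915 0.6083 0.2256] [ 0.0008  0.9751 -0.2216 -0.0001]
scene [ 1.8746 -0.4777  1.3819]
work_rest 0.62 [262. 254.] [ 0.6227 -0.0972  0.062 ] [ 0.6251 -0.098   0.0646]
lever_grip 0.71 [179. 198.] [ 0.5493 -0.3615  0.325 ] [ 0.5587 -0.3623  0.3325]
lever_pivot 0.78 [190. 251.] [ 0.6808 -0.3621  0.205 ] [ 0.4712 -0.3418 -0.0016]
swing_arm 0.9 [220. 266.] [ 0.6419 -0.257   0.062 ] [ 0.6509 -0.2586  0.0716]
balance 0.75 [246. 256.] [ 0.6235 -0.1598  0.07  ] [ 0.6252 -0.1602  0.0717]
bush 0.55 [330. 214.] [0.5098 0.2135 0.085 ] [0.5033 0.2168 0.0789]
press 0.73 [222. 276.] [ 0.6303 -0.2502  0.    ] [ 0.6833 -0.2599  0.0589]
drive 0.62 [331. 233.] [0.5287 0.2211 0.    ] [0.5653 0.2021 0.0376]
paint_jar 0.82 [385. 222.] [0.5307 0.4605 0.    ] [0.5618 0.4388 0.032 ]
glue 0.38 [346. 214.] [0.4377 0.3251 0.    ] [0.4414 0.323  0.0036]
pin_tray 0.75 [282. 280.] [ 0.712  -0.0497  0.    ] [ 0.7145 -0.0507  0.003 ]
figurine 0.58 [345. 280.] [0.7778 0.1716 0.    ] [0.7969 0.1603 0.0239]
wire_brush 0.76 [365. 195.] [0.3483 0.4571 0.    ] [0.3742 0.4412 0.0234]
foam_block 0.65 [152. 235.] [ 0.343
[... 651 characters left out ...]
073 0.2095 0.085 ] [0.51   0.2127 0.0649]
press 0.71 [346. 193.] [ 0.6291 -0.2585  0.    ] [ 0.6205 -0.2518  0.0411]
drive 0.62 [200. 226.] [0.5321 0.2253 0.    ] [0.5205 0.2123 0.0814]
paint_jar 0.86 [128. 225.] [0.5411 0.4566 0.    ] [0.5299 0.4329 0.0756]
glue 0.41 [171. 260.] [0.426 0.318 0.   ] [0.4227 0.308  0.0455]
pin_tray 0.81 [284. 173.] [ 0.7032 -0.055   0.    ] [ 0.7026 -0.055   0.0026]
figurine 0.9 [221. 155.] [0.7721 0.1544 0.    ] [0.7592 0.1496 0.0426]
wire_brush 0.88 [132. 281.] [0.362  0.4396 0.    ] [0.3613 0.4328 0.0226]
screwdriver 0.74 [262. 268.] [0.3916 0.0242 0.    ] [0.3909 0.0238 0.0148]
spray_can 0.76 [415. 192.] [ 0.6287 -0.4863  0.    ] [ 0.5593 -0.3802  0.3353]
```

View pics/scene0.png

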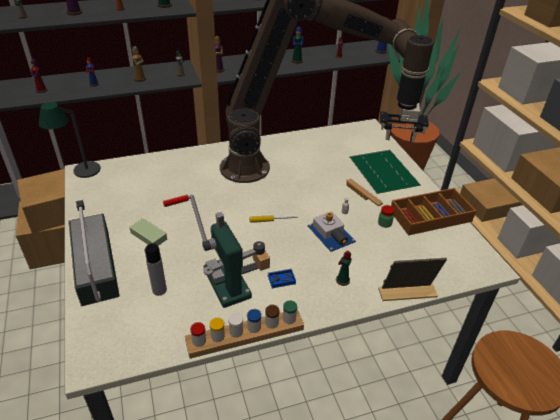

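View pics/top0.png

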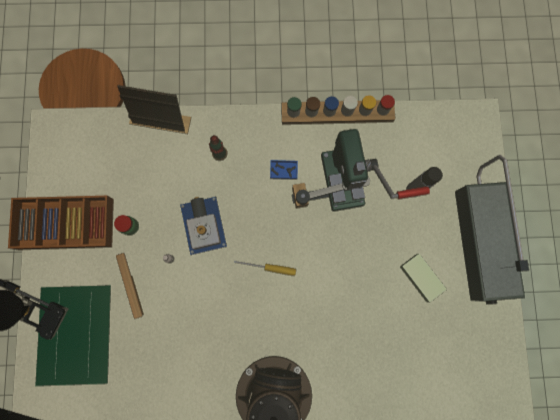

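The scene view shows the press at (225,260) with its red grip at (176,200) and the can just behind it at (155,268). In the top view the grip runs from (397,195) to (430,190), the can is at (432,177), the arm runs from the press to its counterweight at (303,197), and the bush is at (203,230).

```bash
cat > b.py <<'E'
from h import *
np.set_printoptions(precision=4,suppress=True)
def cloud(cam,D):
    c=r.calibration(cam);v,u=np.mgrid[:420,:560];T=np.array(c["pose"])
    P=np.stack([(u+.5-c["cx"])/c["fx"]*D,(v+.5-c["cy"])/c["fy"]*D,D],-1)
    return P@T[:3,:3].T+T[:3,3]
def line(P):
    m=P.mean(0);w=np.linalg.svd(P-m,full_matrices=False)[2][0];return m,w,np.ptp((P-m)@w)
for cam in("scene","top"):
    p,D=r.capture(cam);C=cloud(cam,D)
    b,g,rd=[p[...,i].astype(int) for i in range(3)]
    m=(rd>110)&(g<60)&(b<60)&(D>0)&(C[...,2]>.29)&(C[...,2]<.36)&(abs(C[...,1]+.37)<.1)
    print(cam,"grip",m.sum(),*line(C[m]))
    for t in("spray_can","swing_arm","press"):
        for k in r.masks_of(t,cam)[:1]:
            M=k["mask"]&(D>0);P=C[M];print(t,round(k["p"],2),np.array(k["point"])*[560,420],M.sum(),np.percentile(P,[2,50,98],axis=0).tolist() if 0 else np.percentile(P,[2,50,98],axis=0).round(3).ravel())
            if t=="swing_arm":
                Q=P[(P[:,2]>.06)&(P[:,2]<.1)];print(" line",*line(Q))
            if t=="press":
                Q=P[(P[:,2]>.005)&(P[:,2]<.05)][:,:2].astype(np.float32);print(" foot",cv2.minAreaRect(Q))
                Q=P[(P[:,2]>.25)&(P[:,2]<.31)&(P[:,0]>.6)];print(" head",line(Q[:,:2]))
    q=(C[...,2]>.19)&(C[...,2]<.225)&(abs(C[...,1]+.45)<.07)&(abs(C[...,0]-.62)<.1)
    print("can top",q.sum(),np.percentile(C[q],[5,50,95],axis=0).ravel() if q.any() else None)
E
python3 b.py; python3 -c "
import cv2;p=cv2.imread('pics/top0.png');cv2.imwrite('pics/c.png',cv2.resize(p[115:245,270:460],None,fx=4,fy=4,interpolation=2))"
```

```text
scene grip 82 [ 0.5643 -0.3734  0.3325] [ 0.13   -0.9915  0.0033] 0.08150287936462032
spray_can 0.64 [156.576 270.396] 730 [ 0.626 -0.503  0.005  0.655 -0.479  0.127  0.664 -0.455  0.213]
can top 170 [ 0.62   -0.4977  0.1927  0.6454 -0.4789  0.2078  0.6593 -0.4593  0.2139]
top grip 131 [ 0.5578 -0.3816  0.3339] [-0.126   0.992   0.0082] 0.07816755175081468
spray_can 0.64 [426.776 182.91 ] 458 [ 0.61  -0.501  0.029  0.63  -0.467  0.191  0.651 -0.457  0.215]
swing_arm 0.68 [315.28  191.982] 475 [ 0.583 -0.32   0.007  0.616 -0.158  0.078  0.65  -0.091  0.097]
 line [ 0.6146 -0.1651  0.0805] [-0.2188  0.9712  0.0949] 0.24374879366345303
press 0.67 [348.376 175.518] 3359 [ 0.549 -0.402  0.015  0.641 -0.239  0.221  0.754 -0.088  0.334]
 foot ((0.6301562190055847, -0.17805476486682892), (0.21736790239810944, 0.20353363454341888), 30.90218162536621)
 head (array([ 0.6664, -0.2525]), array([-0.942 , -0.3357]), np.float64(0.179679929401055))
can top 236 [ 0.6124 -0.4996  0.1967  0.6304 -0.4795  0.2092  0.651  -0.4612  0.2144]
```

View pics/c.png

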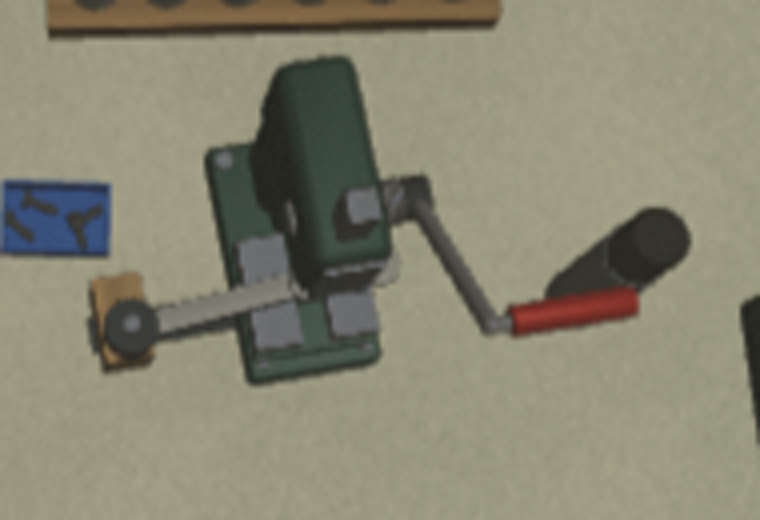

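The crop shows the arm lying across the parallels and the block. The grip is clear of the can, whose centre is about 58 mm behind it and 109 mm to the side. The press yaw is about 0.128 rad.

```bash
cat > go.py <<'E'
from h import *
from scipy.spatial.transform import Rotation as R
np.set_printoptions(precision=3,suppress=True)
def R0(): 
    w,x,y,z=r.observe()["tool_rot"];return R.from_quat([x,y,z,w])
def Rd(psi): return R.from_euler("z",psi)*R.from_euler("x",np.pi)
def go(*pts,psi=None,rot=None):
    """tool shift (cm) and turn for world TCP targets"""
    s=r.observe();A=R0();B=rot or Rd(psi)
    for p in pts: print("shift cm",A.inv().apply(np.array(p)-s["tcp_pos"])*100)
    print("rotvec",(A.inv()*B).as_rotvec())
E
python3 -c "
from go import *
go([.5,.35,.42],[.561,-.378,.42],psi=-1.443)"
```

```text
shift cm [ 29.967  14.332 -19.341]
shift cm [ 66.919  77.353 -19.34 ]
rotvec [-0.    -0.     0.996]
```

servo_tool:
  steps:
    - [30,14.3,-19.3,0,0,0.5,-1]
    - [30,14.3,-19.3,0,0,0.5,-1]
    - [30,14.3,-19.3,0,0,0.5,-1]
    - [30,14.3,-19.3,0,0,0.5,-1]
    - [30,14.3,-19.3,0,0,0.996,-1]
    - [30,14.3,-19.3,0,0,0.996,-1]
    - [30,14.3,-19.3,0,0,0.996,-1]
    - [30,14.3,-19.3,0,0,0.996,-1]

```text
time_s: 2.87
tcp_pos: [0.4734, 0.3828, 0.3954]
tool_rot: [-0.0, 0.749, -0.663, -0.0]
contact_force: [1.0, 1.0, 0.2]
opening: 1.004
gripper_force: 0.0
```

```bash
python3 -c "
from go import *
print(r.observe()['tcp_pos'])
go([.58,-.1,.43],[.561,-.378,.42],psi=-1.443)"
```

```text
[0.473 0.383 0.395]
shift cm [49.213 -4.707 -3.482]
shift cm [76.575  0.563 -2.5  ]
rotvec [-0.     0.001 -0.006]
```

servo_tool:
  steps:
    - [49,-4.7,-3.5,0,0,0,-1]
    - [49,-4.7,-3.5,0,0,0,-1]
    - [49,-4.7,-3.5,0,0,0,-1]
    - [49,-4.7,-3.5,0,0,0,-1]
    - [49,-4.7,-3.5,0,0,0,-1]
    - [49,-4.7,-3.5,0,0,0,-1]
    - [49,-4.7,-3.5,0,0,0,-1]
    - [49,-4.7,-3.5,0,0,0,-1]

```text
time_s: 3.53
tcp_pos: [0.5463, 0.0582, 0.4182]
tool_rot: [-0.0, 0.751, -0.66, 0.0]
contact_force: [0.9, -0.3, -0.2]
opening: 0.999
gripper_force: 0.0
```

```bash
python3 -c "
from go import *
s=r.observe();print(s['tcp_pos'],s['qvel'])
go([.561,-.378,.42],psi=-1.443)"
```

```text
[0.546 0.058 0.418] [-0.936  0.082  0.163  0.002 -0.082  0.929]
shift cm [43.45   4.128 -0.195]
rotvec [-0.001  0.     0.001]
```

servo_tool:
  steps:
    - [40,4,-0.5,0,0,0,-1]
    - [40,4,-0.5,0,0,0,-1]
    - [40,4,-0.5,0,0,0,-1]
    - [40,4,-0.5,0,0,0,-1]
    - [40,4,-0.5,0,0,0,-1]
    - [40,4,-0.5,0,0,0,-1]
    - [32,3.3,-0.5,0,0,0,-1]
    - [32,3.3,-0.5,0,0,0,-1]

```text
time_s: 4.2
tcp_pos: [0.554, -0.2645, 0.4226]
tool_rot: [0.0, 0.75, -0.661, 0.0]
contact_force: [1.3, -0.1, -0.1]
opening: 0.999
gripper_force: 0.0
```

```bash
python3 -c "
from go import *
s=r.observe();print(s['tcp_pos'],s['qvel'])
p,D=r.capture('wrist');cv2.imwrite('pics/w1.png',p)
for k in r.place_of('lever_grip','wrist')[:2]: print(k['p'],np.array(k['point'])*[560,420],atz('wrist',k['point'],.325),dep('wrist',k['point'],D))
go([.561,-.378,.42],psi=-1.443)"
```

```text
[ 0.554 -0.264  0.423] [-0.598  0.271  0.355 -0.008 -0.083  0.586]
0.61 [296.408  77.196] [ 0.554 -0.379  0.325] [ 0.554 -0.377  0.334]
shift cm [11.256  0.694  0.167]
rotvec [ 0.002 -0.    -0.004]
```

View pics/w1.png

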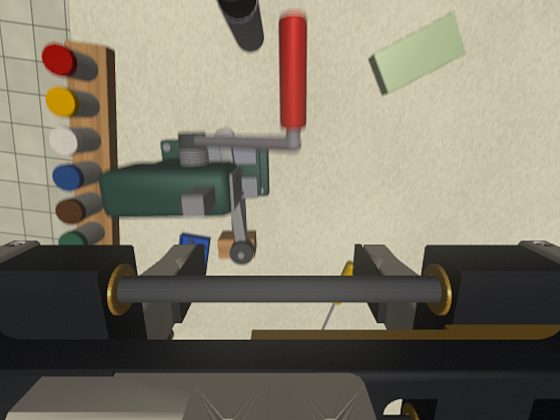

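The wrist picture shows the red grip upright from (293,12) to (292,128). It lies parallel to the tool's x, between the fingers' lines, with its middle at about (0.556,-0.379).

```bash
python3 -c "
from go import *
s=r.observe();print(s['tcp_pos'],s['qvel'])
go([.557,-.379,.42],[.557,-.379,.306],psi=-1.443)"
```

```text
[ 0.554 -0.265  0.422] [ 0.062 -0.028 -0.029 -0.017  0.005 -0.062]
shift cm [11.306  1.103  0.168]
shift cm [11.304  1.083 11.568]
rotvec [ 0.002 -0.    -0.004]
```

servo_tool:
  steps:
    - [11.3,1.1,0.2,0,0,-0.004,-1]
    - [11.3,1.1,0.2,0,0,-0.004,-1]
    - [11.3,1.1,0.2,0,0,-0.004,-1]
    - [11.3,1.1,0.2,0,0,-0.004,-1]
    - [11.3,1.1,4,0,0,-0.004,-1]
    - [11.3,1.1,8,0,0,-0.004,-1]
    - [11.3,1.1,11.3,0,0,-0.004,-1]
    - [11.3,1.1,11.5,0,0,-0.004,-1]

```text
time_s: 4.97
tcp_pos: [0.5556, -0.3725, 0.3001]
tool_rot: [0.001, 0.752, -0.659, -0.005]
contact_force: [-0.2, 0.8, -2.8]
opening: 1.001
gripper_force: 0.0
```

```bash
python3 -c "
from go import *
p,D=r.capture('wrist')
s=r.observe();print(s['tcp_pos'],s['contact_force'])
p,D=r.capture('scene');cv2.imwrite('pics/s1.png',cv2.resize(p[130:300,120:340],None,fx=3.5,fy=3.5))
go([.557,-.379,.306],psi=-1.443)"
```

```text
[ 0.557 -0.374  0.304] [0.867 0.439 1.199]
shift cm [0.428 0.146 0.152]
rotvec [0.002 0.    0.005]
```

View pics/s1.png

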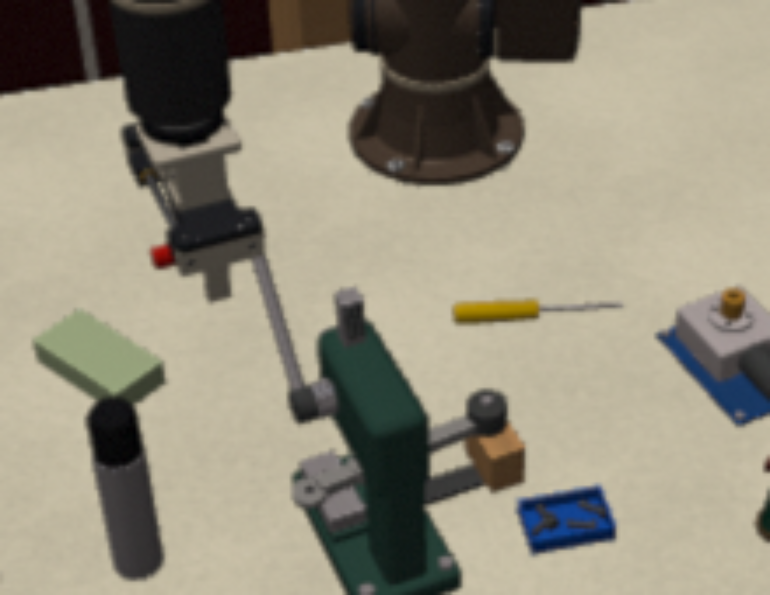

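The gripper straddles the red grip, at (165,257) in the crop, just clear of the rod. I'll shift 6 mm away from the rod and close.

servo_tool:
  steps:
    - [0.6,0.1,0.1,0,0,0,-1]
    - [0.6,0.1,0.1,0,0,0,1]
    - [0.6,0.1,0.1,0,0,0,1]
    - [0.6,0.1,0.1,0,0,0,1]
    - [0.6,0.1,0.1,0,0,0,1]
    - [0.6,0.1,0.1,0,0,0,1]
    - [0.6,0.1,0.1,0,0,0,1]
    - [0.6,0.1,0.1,0,0,0,1]

```text
time_s: 5.73
tcp_pos: [0.5579, -0.3809, 0.3067]
tool_rot: [-0.0, 0.752, -0.659, 0.0]
contact_force: [-0.2, 0.4, -0.5]
opening: 0.531
gripper_force: 0.0
```

```bash
cat > lev.py <<'E'
from go import *
import sys
q0,q1,n=map(float,sys.argv[1:])
s=r.observe();print(s['tcp_pos'],s['opening'],s['gripper_force'],s['contact_force'])
A=R0();px=np.array([np.cos(.128),np.sin(.128),0])
f=lambda q:.17*(-np.cos(np.pi/4-q)*px+np.sin(np.pi/4-q)*np.array([0,0,1]))
g=s['tcp_pos']-A.apply([0,0,.019]);piv=np.array([.678,-.362,.205])
d=g-piv;print("q now",np.pi/4-np.arctan2(d[2],-d@px),"rad",np.hypot(d[2],d@px))
for q in np.linspace(q0,q1,int(n)+1): print(round(q,3),A.inv().apply(f(q)-f(q0))*100)
E
python3 lev.py 0 1.3 13
```

```text
[ 0.558 -0.381  0.307] 0.5306776737040275 0.0 [-0.228  0.373 -0.51 ]
q now 0.003564794248550829 rad 0.1713003697384821
0.0 [0. 0. 0.]
0.1 [-0.005  1.14   1.26 ]
0.2 [-0.009  2.149  2.628]
0.3 [-0.012  3.016  4.089]
0.4 [-0.015  3.732  5.63 ]
0.5 [-0.017  4.292  7.234]
0.6 [-0.019  4.688  8.887]
0.7 [-0.02   4.918 10.571]
0.8 [-0.02   4.978 12.269]
0.9 [-0.02   4.868 13.965]
1.0 [-0.019  4.59  15.641]
1.1 [-0.017  4.146 17.281]
1.2 [-0.015  3.54  18.869]
1.3 [-0.012  2.779 20.388]
```

servo_tool:
  steps:
    - [0,0,0,0,0,0,1]
    - [0,0,0,0,0,0,1]
    - [0,0,0,0,0,0,1]
    - [0,0,0,0,0,0,1]
    - [0,0,0,0,0,0,1]
    - [0,0,0,0,0,0,1]

```text
time_s: 6.23
tcp_pos: [0.5581, -0.3809, 0.3066]
tool_rot: [-0.0, 0.752, -0.659, 0.0]
contact_force: [2.0, -0.2, -0.5]
opening: 0.238
gripper_force: 30.0
```

servo_tool:
  steps:
    - [0,0.55,0.6,0,0,0,1]
    - [0,1.14,1.26,0,0,0,1]
    - [0,1.66,1.93,0,0,0,1]
    - [0,2.15,2.63,0,0,0,1]
    - [0,2.6,3.35,0,0,0,1]
    - [0,3.02,4.09,0,0,0,1]
    - [0,3.4,4.85,0,0,0,1]
    - [0,3.73,5.63,0,0,0,1]

```text
time_s: 6.9
tcp_pos: [0.5219, -0.3859, 0.2508]
tool_rot: [-0.001, 0.752, -0.659, 0.002]
contact_force: [5.8, 2.1, 4.5]
opening: 0.242
gripper_force: 30.0
```

```bash
python3 lev.py 0.4 0.9 5
```

```text
[ 0.522 -0.386  0.251] 0.24240944034932235 30.01042127609253 [5.835 2.098 4.489]
q now 0.39611727332630287 rad 0.17074258094217087
0.4 [0. 0. 0.]
0.5 [-0.005  0.565  1.603]
0.6 [-0.009  0.967  3.254]
0.7 [-0.013  1.203  4.936]
0.8 [-0.015  1.269  6.634]
0.9 [-0.017  1.166  8.331]
```

servo_tool:
  steps:
    - [0,0.3,0.8,0,0,0,1]
    - [0,0.56,1.6,0,0,0,1]
    - [0,0.78,2.42,0,0,0,1]
    - [0,0.97,3.25,0,0,0,1]
    - [0,1.1,4.1,0,0,0,1]
    - [0,1.2,4.94,0,0,0,1]
    - [0,1.25,5.78,0,0,0,1]
    - [0,1.27,6.63,0,0,0,1]

```text
time_s: 7.57
tcp_pos: [0.5088, -0.3878, 0.1847]
tool_rot: [-0.0, 0.752, -0.659, 0.001]
contact_force: [3.0, 1.8, 6.4]
opening: 0.244
gripper_force: 30.0
```

```bash
python3 lev.py 0.8 1.4 6
```

```text
[ 0.509 -0.388  0.185] 0.24402047065464427 30.013750791549683 [2.977 1.806 6.389]
q now 0.7931504532731998 rad 0.17111415501939986
0.8 [0. 0. 0.]
0.9 [-0.002 -0.106  1.696]
1.0 [-0.004 -0.38   3.373]
1.1 [-0.004 -0.821  5.014]
1.2 [-0.004 -1.423  6.603]
1.3 [-0.003 -2.181  8.124]
1.4 [-0.001 -3.087  9.562]
```

servo_tool:
  steps:
    - [0,-0.04,0.85,0,0,0,1]
    - [0,-0.1,1.7,0,0,0,1]
    - [0,-0.22,2.54,0,0,0,1]
    - [0,-0.38,3.37,0,0,0,1]
    - [0,-0.58,4.2,0,0,0,1]
    - [0,-0.82,5.01,0,0,0,1]
    - [0,-1.1,5.82,0,0,0,1]
    - [0,-1.42,6.6,0,0,0,1]

```text
time_s: 8.23
tcp_pos: [0.5193, -0.3862, 0.1178]
tool_rot: [0.002, 0.752, -0.659, -0.002]
contact_force: [-8.5, -1.1, 8.1]
opening: 0.236
gripper_force: 30.0
```

```bash
python3 lev.py 1.2 1.4 4
```

```text
[ 0.519 -0.386  0.118] 0.2357938302514539 30.02805322408676 [-8.541 -1.073  8.082]
q now 1.1871823815488602 rad 0.17433966255366506
1.2 [0. 0. 0.]
1.25 [ 0.002 -0.365  0.767]
1.3 [ 0.003 -0.768  1.516]
1.35 [ 0.005 -1.208  2.243]
1.4 [ 0.007 -1.684  2.947]
```

servo_tool:
  steps:
    - [0,-0.25,0.4,0,0,0,1]
    - [0,-0.45,0.77,0,0,0,1]
    - [0,-0.65,1.1,0,0,0,1]
    - [0,-0.85,1.4,0,0,0,1]
    - [0,-0.95,1.6,0,0,0,1]
    - [0,-0.95,1.6,0,0,0,1]

```text
time_s: 8.73
tcp_pos: [0.5261, -0.3851, 0.1003]
tool_rot: [0.003, 0.752, -0.659, -0.004]
contact_force: [-13.3, -4.9, 4.0]
opening: 0.24
gripper_force: 30.0
```

```bash
python3 lev.py 1.3 1.4 2
```

```text
[ 0.526 -0.385  0.1  ] 0.24045396042931633 30.048633813858032 [-13.305  -4.928   3.981]
q now 1.2947319883720825 rad 0.1757190537971723
1.3 [0. 0. 0.]
1.35 [ 0.003 -0.443  0.725]
1.4 [ 0.006 -0.922  1.427]
```

servo_tool:
  steps:
    - [0,0,0.3,0,0,0,1]
    - [0,-0.1,0.6,0,0,0,1]
    - [0,-0.1,0.6,0,0,0,1]

```text
time_s: 8.98
tcp_pos: [0.5287, -0.3848, 0.0951]
tool_rot: [0.002, 0.752, -0.659, -0.003]
contact_force: [-8.3, -1.8, 5.0]
opening: 0.244
gripper_force: 30.0
```

```bash
cat > lm.py <<'E'
from go import *
from b import cloud
E
sed -i 's/^for cam in("scene","top"):/if __name__=="__main__":\n  pass\nfor cam in(("scene","top") if __name__=="__main__" else ()):/' b.py
python3 lev.py 1.3 1.4 2; python3 - <<'E'
from go import *
from b import cloud
for cam in("scene","top"):
    p,D=r.capture(cam);C=cloud(cam,D);b,g,rd=[p[...,i].astype(int) for i in range(3)]
    m=(rd>90)&(g<60)&(b<60)&(D>0)&(C[...,2]>.05)&(abs(C[...,1]+.38)<.1)&(abs(C[...,0]-.55)<.1)
    print(cam,m.sum(),C[m].mean(0) if m.any() else None, C[m].min(0),C[m].max(0))
    if cam=="scene": cv2.imwrite('pics/s2.png',cv2.resize(p[180:300,140:300],None,fx=5,fy=5))
E
```

```text
[ 0.529 -0.385  0.095] 0.24369594905891495 30.027303993701935 [-8.258 -1.838  4.992]
q now 1.3278706875454458 rad 0.17615838347796434
1.3 [0. 0. 0.]
1.35 [ 0.002 -0.441  0.726]
1.4 [ 0.005 -0.918  1.43 ]
scene 7 [ 0.5483 -0.4161  0.137 ] [ 0.533  -0.4179  0.1272] [ 0.5793 -0.4147  0.1696]
top 51 [ 0.5243 -0.3577  0.1328] [ 0.5152 -0.3785  0.1261] [ 0.5361 -0.342   0.1387]
```

View pics/s2.png

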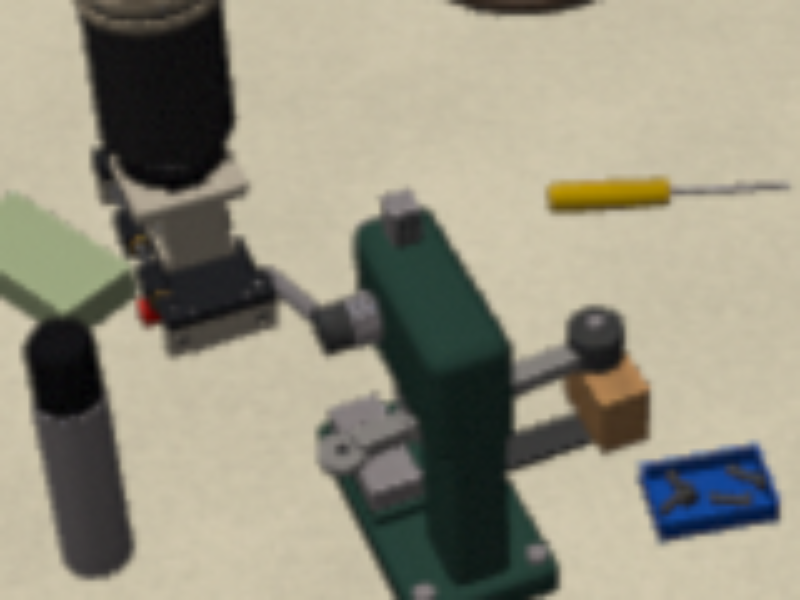

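The grip is down beside the press at (150,310) in the crop, and its measured height gives about 1.28 rad. I'll press a little further until the stop is felt.

servo_tool:
  steps:
    - [0,-0.2,0.3,0,0,0,1]
    - [0,-0.4,0.6,0,0,0,1]
    - [0,-0.5,0.9,0,0,0,1]
    - [0,-0.5,0.9,0,0,0,1]

```text
time_s: 9.42
tcp_pos: [0.5332, -0.3841, 0.0863]
tool_rot: [0.002, 0.752, -0.659, -0.003]
contact_force: [-10.4, -1.7, 9.2]
opening: 0.239
gripper_force: 30.0
```

```bash
cat > gm.py <<'E'
from go import *
from b import cloud
p,D=r.capture("top");C=cloud("top",D);b,g,rd=[p[...,i].astype(int) for i in range(3)]
m=(rd>90)&(g<60)&(b<60)&(D>0)&(C[...,2]>.05)&(abs(C[...,1]+.38)<.1)&(abs(C[...,0]-.55)<.1)
print("grip top",m.sum(),C[m].mean(0))
E
python3 lev.py 1.3 1.4 2;python3 gm.py
```

```text
[ 0.533 -0.384  0.086] 0.23934506573095538 30.02409338951111 [-10.374  -1.712   9.186]
q now 1.3837112570698562 rad 0.17705786761804948
1.3 [0. 0. 0.]
1.35 [ 0.003 -0.442  0.726]
1.4 [ 0.005 -0.919  1.429]
grip top 47 [ 0.5283 -0.3556  0.1257]
```

servo_tool:
  steps:
    - [0,-0.2,0.3,0,0,0,1]
    - [0,-0.4,0.6,0,0,0,1]
    - [0,-0.5,0.8,0,0,0,1]
    - [0,-0.5,0.8,0,0,0,1]

```text
time_s: 9.8
tcp_pos: [0.5373, -0.3836, 0.0793]
tool_rot: [0.003, 0.752, -0.659, -0.003]
contact_force: [-15.5, -0.2, 16.4]
opening: 0.243
gripper_force: 30.0
```

```bash
python3 lev.py 1.3 1.4 2;python3 gm.py
```

```text
[ 0.537 -0.384  0.079] 0.2427329606667571 30.0118750333786 [-15.541  -0.205  16.446]
q now 1.429427807714756 rad 0.17773934149913473
1.3 [0. 0. 0.]
1.35 [ 0.003 -0.443  0.725]
1.4 [ 0.006 -0.921  1.428]
grip top 46 [ 0.5323 -0.356   0.1182]
```

```bash
cat > ram.py <<'E'
from h import *
p,D=r.capture("scene");a=cv2.imread("pics/scene0.png")
c=r.calibration("scene");T=np.linalg.inv(np.array(c["pose"]))
def pr(P): q=T[:3,:3]@P+T[:3,3];return np.array([c["fx"]*q[0]/q[2]+c["cx"],c["fy"]*q[1]/q[2]+c["cy"]])
for z in(.33,.30): print(z,pr(np.array([.64,-.255,z])))
t=a[208:217,212:230]
G=cv2.resize(cv2.matchTemplate(p[200:235,208:234],t,cv2.TM_CCOEFF_NORMED),None,fx=8,fy=8,interpolation=cv2.INTER_CUBIC)
_,m,_,l=cv2.minMaxLoc(G);print("match",m,"shift",np.array(l)/8-[4,8])
cv2.imwrite("pics/s3.png",cv2.resize(np.hstack([a[200:300,190:250],p[200:300,190:250]]),None,fx=6,fy=6,interpolation=cv2.INTER_CUBIC))
for k in r.place_of("ram_face","scene")[:1]: print(k)
E
python3 ram.py
```

```text
0.33 [216.95250842 208.24225617]
0.3 [217.42841544 215.29516214]
match 0.9250994920730591 shift [1.75 6.25]
```

View pics/s3.png

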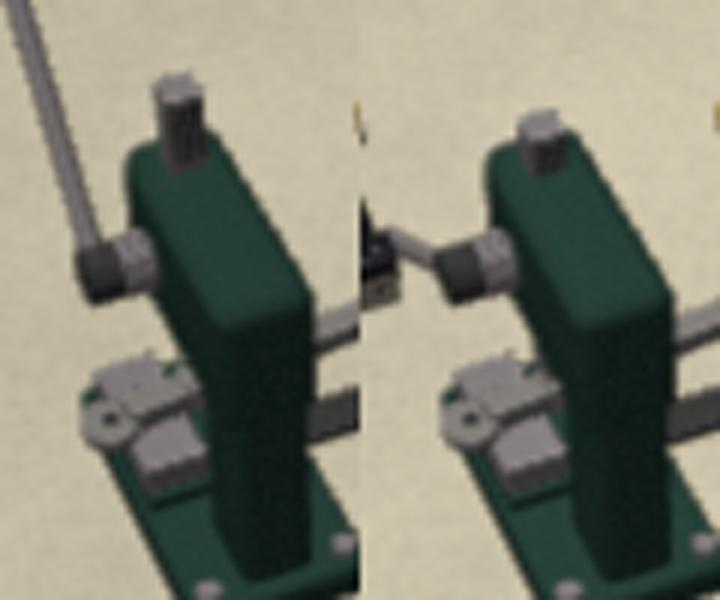

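The ram's top has dropped 6.2 px, about 26 mm, which is where the pin is home. The force has also risen to about 22 N against the expected 8 N. One small push will confirm the stop.

servo_tool:
  steps:
    - [0,-0.15,0.25,0,0,0,1]
    - [0,-0.15,0.25,0,0,0,1]

```text
time_s: 10.12
tcp_pos: [0.5386, -0.3834, 0.0772]
tool_rot: [0.003, 0.752, -0.659, -0.003]
contact_force: [-16.9, 0.8, 18.4]
opening: 0.24
gripper_force: 30.0
```

```bash
python3 lev.py 1.42 0.7 9;python3 ram.py;python3 gm.py
```

```text
[ 0.539 -0.383  0.077] 0.239976350106493 30.005875825881958 [-16.871   0.835  18.36 ]
q now 1.442958751785435 rad 0.17797958206847142
1.42 [0. 0. 0.]
1.34 [-0.004  0.771 -1.12 ]
1.26 [-0.009  1.45  -2.298]
1.18 [-0.012  2.033 -3.526]
1.1 [-0.016  2.516 -4.797]
1.02 [-0.02   2.895 -6.103]
0.94 [-0.023  3.169 -7.434]
0.86 [-0.025  3.336 -8.784]
0.78 [ -0.028   3.395 -10.142]
0.7 [ -0.03    3.344 -11.501]
0.33 [216.95250842 208.24225617]
0.3 [217.42841544 215.29516214]
match 0.9196909666061401 shift [1.75  6.375]
grip top 46 [ 0.5336 -0.3548  0.1179]
```

servo_tool:
  steps:
    - [0,0.4,-0.55,0,0,0,1]
    - [0,0.77,-1.1,0,0,0,1]
    - [0,1.12,-1.7,0,0,0,1]
    - [0,1.45,-2.3,0,0,0,1]
    - [0,1.75,-2.9,0,0,0,1]
    - [0,2.03,-3.53,0,0,0,1]
    - [0,2.28,-4.15,0,0,0,1]
    - [0,2.52,-4.8,0,0,0,1]

```text
time_s: 10.93
tcp_pos: [0.517, -0.3865, 0.1241]
tool_rot: [0.001, 0.752, -0.659, -0.001]
contact_force: [-3.6, -4.0, 0.1]
opening: 0.24
gripper_force: 30.0
```

```bash
python3 lev.py 1.1 0.4 7
```

```text
[ 0.517 -0.387  0.124] 0.23982052825327213 29.997369647026062 [-3.648 -3.999  0.087]
q now 1.1489206057522523 rad 0.1741116364789135
1.1 [0. 0. 0.]
1.0 [-0.003  0.45  -1.639]
0.9 [-0.005  0.734 -3.314]
0.8 [-0.006  0.85  -5.009]
0.7 [-0.007  0.795 -6.708]
0.6 [-0.007  0.571 -8.392]
0.5 [ -0.007   0.181 -10.046]
0.4 [ -0.006  -0.373 -11.653]
```

servo_tool:
  steps:
    - [0,0.25,-0.8,0,0,0,1]
    - [0,0.45,-1.64,0,0,0,1]
    - [0,0.6,-2.48,0,0,0,1]
    - [0,0.73,-3.31,0,0,0,1]
    - [0,0.8,-4.16,0,0,0,1]
    - [0,0.85,-5,0,0,0,1]
    - [0,0.83,-5.86,0,0,0,1]
    - [0,0.8,-6.7,0,0,0,1]

```text
time_s: 11.6
tcp_pos: [0.5091, -0.3877, 0.1916]
tool_rot: [0.001, 0.752, -0.659, -0.001]
contact_force: [-2.9, -4.7, 0.1]
opening: 0.24
gripper_force: 30.0
```

```bash
python3 lev.py 0.72 -0.08 8
```

```text
[ 0.509 -0.388  0.192] 0.2399563393246168 30.00464379787445 [-2.879 -4.72   0.087]
q now 0.7524266168849777 rad 0.17078342127572105
0.72 [0. 0. 0.]
0.62 [ 0.    -0.19  -1.689]
0.52 [ 0.001 -0.547 -3.35 ]
0.42 [ 0.002 -1.068 -4.967]
0.32 [ 0.004 -1.749 -6.525]
0.22 [ 0.007 -2.581 -8.006]
0.12 [ 0.01  -3.557 -9.397]
0.02 [  0.013  -4.667 -10.684]
-0.08 [  0.017  -5.9   -11.853]
```

servo_tool:
  steps:
    - [0,-0.08,-0.84,0,0,0,1]
    - [0,-0.19,-1.69,0,0,0,1]
    - [0,-0.35,-2.52,0,0,0,1]
    - [0,-0.55,-3.35,0,0,0,1]
    - [0,-0.8,-4.16,0,0,0,1]
    - [0,-1.07,-4.97,0,0,0,1]
    - [0,-1.4,-5.75,0,0,0,1]
    - [0,-1.75,-6.52,0,0,0,1]

```text
time_s: 12.27
tcp_pos: [0.5248, -0.3854, 0.2571]
tool_rot: [0.002, 0.752, -0.659, -0.003]
contact_force: [-10.9, -2.7, 4.7]
opening: 0.242
gripper_force: 30.0
```

```bash
python3 lev.py 0.35 -0.05 8; python3 gm.py
```

```text
[ 0.525 -0.385  0.257] 0.24235416463467935 29.99585509300232 [-10.926  -2.684   4.652]
q now 0.35459052093012544 rad 0.17034528201441246
0.35 [0. 0. 0.]
0.3 [ 0.    -0.373 -0.764]
0.25 [ 0.001 -0.783 -1.508]
0.2 [ 0.002 -1.23  -2.231]
0.15 [ 0.003 -1.712 -2.931]
0.1 [ 0.003 -2.229 -3.606]
0.05 [ 0.005 -2.779 -4.254]
0.0 [ 0.006 -3.361 -4.873]
-0.05 [ 0.007 -3.973 -5.463]
grip top 74 [ 0.5204 -0.3597  0.2855]
```

servo_tool:
  steps:
    - [0,-0.37,-0.76,0,0,0,1]
    - [0,-0.78,-1.51,0,0,0,1]
    - [0,-1.23,-2.23,0,0,0,1]
    - [0,-1.71,-2.93,0,0,0,1]
    - [0,-2.23,-3.6,0,0,0,1]
    - [0,-2.78,-4.25,0,0,0,1]
    - [0,-3.36,-4.87,0,0,0,1]
    - [0,-3.4,-4.9,0,0,0,1]

```text
time_s: 12.98
tcp_pos: [0.5582, -0.3809, 0.3084]
tool_rot: [0.003, 0.752, -0.659, -0.002]
contact_force: [-17.1, 3.8, 16.8]
opening: 0.247
gripper_force: 30.0
```

```bash
python3 lev.py 0 -0.05 1; python3 gm.py; python3 ram.py
```

```text
[ 0.558 -0.381  0.308] 0.24662966738008557 30.015275180339813 [-17.054   3.76   16.772]
q now -0.005245252628875097 rad 0.17217486083613062
0.0 [0. 0. 0.]
-0.05 [ 0.002 -0.612 -0.59 ]
grip top 56 [ 0.5544 -0.3553  0.3336]
0.33 [216.95250842 208.24225617]
0.3 [217.42841544 215.29516214]
match 0.9997010827064514 shift [0.5 0.5]
{'point': [0.4668, 0.6043], 'p': 0.58}
```

The lever is back at rest: the ram and grip match their starting positions. Next is opening and rising.

servo_tool:
  steps:
    - [0,0,0,0,0,0,-0.3]
    - [0,0,0,0,0,0,-0.3]
    - [0,0,0,0,0,0,-1]
    - [0,0,0,0,0,0,-1]
    - [0,0,0,0,0,0,-1]
    - [0,0,0,0,0,0,-1]
    - [0,0,0,0,0,0,-1]
    - [0,0,0,0,0,0,-1]

```text
time_s: 13.8
tcp_pos: [0.5625, -0.3803, 0.3055]
tool_rot: [0.0, 0.752, -0.659, -0.0]
contact_force: [0.3, 0.1, -0.7]
opening: 0.788
gripper_force: 0.0
```

```bash
python3 ram.py; python3 -c "
from go import *
s=r.observe();print(s['tcp_pos'],s['opening'],s['contact_force'])
go([.557,-.379,.42],[.50,-.16,.43],[.60,-.16,.20],psi=-1.443)"
```

```text
0.33 [216.95250842 208.24225617]
0.3 [217.42841544 215.29516214]
match 0.9996727108955383 shift [0.5 0.5]
[ 0.562 -0.38   0.306] 0.877783043749007 [-0.642  0.278  0.147]
shift cm [ -0.202   0.525 -11.445]
shift cm [-22.662   3.292 -12.443]
shift cm [-21.343  -6.624  10.556]
rotvec [0.    0.    0.004]
```

servo_tool:
  steps:
    - [0,0.2,-4,0,0,0,-1]
    - [0,0.2,-8,0,0,0,-1]
    - [0,0.5,-11.5,0,0,0,-1]
    - [-4,1,-11.5,0,0,0,-1]
    - [-32,1,-11.5,0,0,0,-1]
    - [-32,1,-11.5,0,0,0,-1]
    - [-32,1,-11.5,0,0,0,-1]
    - [-32,1,-11.5,0,0,0,-1]

```text
time_s: 14.57
tcp_pos: [0.5245, -0.1752, 0.4208]
tool_rot: [-0.0, 0.752, -0.659, 0.0]
contact_force: [0.5, 0.4, 0.6]
opening: 0.999
gripper_force: 0.0
```

```bash
python3 -c "
from go import *
s=r.observe();print(s['tcp_pos'],s['opening'],s['contact_force'])
go([.59,-.04,.30],psi=-1.443)"
```

```text
[ 0.525 -0.175  0.421] 0.99861740271744 [0.459 0.377 0.626]
shift cm [-12.55   -8.259  12.083]
rotvec [-0.     0.     0.004]
```

servo_tool:
  steps:
    - [-12.5,-8,3,0,0,0,-1]
    - [-12.5,-8,6,0,0,0,-1]
    - [-12.5,-8,12,0,0,0,-1]
    - [-12.5,-8,12,0,0,0,-1]
    - [-12.5,-8,12,0,0,0,-1]
    - [-12.5,-8,12,0,0,0,-1]
    - [-12.5,-8,12,0,0,0,-1]

```text
time_s: 15.15
tcp_pos: [0.5876, -0.0415, 0.2989]
tool_rot: [0.002, 0.753, -0.658, -0.001]
contact_force: [-0.5, -1.0, 0.4]
opening: 0.999
gripper_force: 0.0
```

```bash
cat > arm.py <<'E'
from go import *
from b import cloud,line
s=r.observe();print(s['tcp_pos'],s['qvel'])
p,D=r.capture('wrist');cv2.imwrite('pics/w2.png',p);C=cloud('wrist',D)
for t,z in(('balance',.070),('swing_arm',.062),('work_rest',.062),('ram_face',.113),('pin_end',.052)):
    for k in r.place_of(t,'wrist')[:1]: print(t,k['p'],np.array(k['point'])*[560,420],atz('wrist',k['point'],z),dep('wrist',k['point'],D))
for k in r.masks_of('swing_arm','wrist')[:1]:
    P=C[k['mask']&(D>0)];print(k['p'],len(P),np.percentile(P,[2,50,98],axis=0))
    Q=P[(P[:,2]>.07)&(P[:,2]<.085)];print('bar line',*line(Q))
    W=P[(P[:,2]>.086)&(P[:,2]<.1)&(P[:,1]>-.15)]
    if len(W): print('weight',cv2.minEnclosingCircle(W[:,:2].astype(np.float32)),W[:,2].max())
E
python3 arm.py
```

```text
[ 0.5876 -0.0415  0.2989] [-0.0271 -0.0383  0.0531  0.021  -0.0183  0.0079]
balance 0.8 [268.184  89.292] [ 0.6176 -0.1583  0.07  ] [ 0.6171 -0.1572  0.0808]
swing_arm 0.88 [260.12    5.712] [ 0.6389 -0.2489  0.062 ] [ 0.6365 -0.2414  0.0847]
work_rest 0.85 [260.792 135.282] [ 0.6211 -0.1023  0.062 ] [ 0.6191 -0.1035  0.0952]
pin_end 0.42 [259.     8.61] [ 0.6404 -0.249   0.052 ] [ 0.637  -0.2386  0.0842]
0.71 3220 [[ 0.5881 -0.2437  0.0424]
 [ 0.6204 -0.1641  0.0802]
 [ 0.6482 -0.0894  0.0978]]
bar line [ 0.6259 -0.1917  0.0797] [-0.2433  0.9698 -0.0199] 0.12507356649010828
weight ((0.6048663258552551, -0.10607179254293442), 0.021875176578760147) 0.09960429971690582
```

View pics/w2.png

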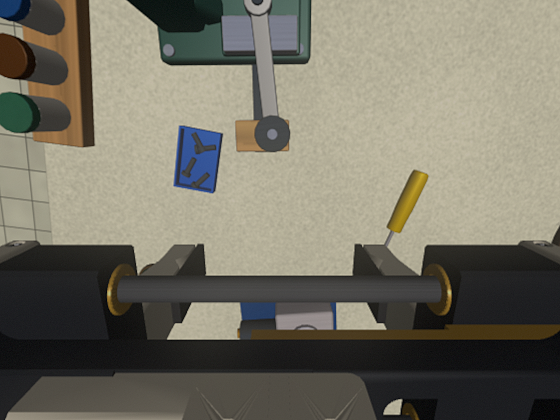

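The wrist picture shows the bar from the boss at (258,5) to the counterweight at (272,133) on the block, clear of the tray at (198,158). The arm's yaw is about 0.235, and the weight, origin and balance estimates agree (0.147 m apart).

```bash
python3 -c "
from go import *
go([.617,-.157,.12],[.617,-.157,.051],psi=-1.336)"
```

```text
shift cm [11.682 -1.321 18.193]
shift cm [11.683 -1.307 25.093]
rotvec [-0.002  0.    -0.104]
```

servo_tool:
  steps:
    - [4,-0.5,2,0,0,-0.05,-1]
    - [8,-1,4,0,0,-0.104,-1]
    - [11.7,-1.3,6,0,0,-0.104,-1]
    - [11.7,-1.3,9,0,0,-0.104,-1]
    - [11.7,-1.3,12,0,0,-0.104,-1]
    - [11.7,-1.3,14,0,0,-0.104,-1]
    - [11.7,-1.3,15,0,0,-0.104,-1]
    - [11.7,-1.3,15,0,0,-0.104,-1]

```text
time_s: 16.17
tcp_pos: [0.6151, -0.157, 0.1486]
tool_rot: [0.001, 0.785, -0.619, -0.001]
contact_force: [0.5, -0.5, -0.3]
opening: 1.001
gripper_force: 0.0
```

```bash
python3 -c "
from go import *
from b import cloud,line
s=r.observe();print(s['tcp_pos'])
p,D=r.capture('wrist');C=cloud('wrist',D)
z=C[...,2];m=(D>0)&(z>.072)&(z<.084)&(abs(C[...,0]-.63)<.06)&(C[...,1]<-.13)&(C[...,1]>-.2)
print(m.sum());
if m.sum()>30:
  a,w,l=line(C[m]);print(a,w,l); print('x at y=-.157',a[0]+w[0]/w[1]*(-.157-a[1]))
go([.617,-.157,.051],psi=-1.336)"
```

```text
[ 0.6151 -0.157   0.1486]
1981
[ 0.6197 -0.1654  0.0794] [-0.2576  0.9662 -0.0005] 0.07299815542792332
x at y=-.157 0.6174468947251107
shift cm [ 0.0217 -0.0793  9.9686]
rotvec [ 0.001  -0.0001  0.0011]
```

servo_tool:
  steps:
    - [0,-0.15,3,0,0,-0.01,-1]
    - [0,-0.15,6,0,0,-0.01,-1]
    - [0,-0.15,8,0,0,-0.01,-1]
    - [0,-0.15,9,0,0,-0.01,-1]
    - [0,-0.15,9.7,0,0,-0.01,-1]
    - [0,-0.15,9.9,0,0,-0.01,-1]
    - [0,-0.15,9.9,0,0,-0.01,-1]
    - [0,-0.15,9.9,0,0,-0.01,-1]

```text
time_s: 16.88
tcp_pos: [0.619, -0.1563, 0.0534]
tool_rot: [-0.001, 0.789, -0.615, 0.001]
contact_force: [0.1, 0.3, 0.7]
opening: 0.998
gripper_force: 0.0
```

servo_tool:
  steps:
    - [0,0,0,0,0,0,1]
    - [0,0,0,0,0,0,1]
    - [0,0,0,0,0,0,1]
    - [0,0,0,0,0,0,1]
    - [0,0,0,0,0,0,1]
    - [0,0,0,0,0,0,1]
    - [0,0,0,0,0,0,1]
    - [0,0,0,0,0,0,1]

```text
time_s: 17.55
tcp_pos: [0.6178, -0.1563, 0.0517]
tool_rot: [0.0, 0.789, -0.615, -0.0]
contact_force: [0.3, -0.0, 0.4]
opening: 0.454
gripper_force: 0.0
```

servo_tool:
  steps:
    - [0,0,0,0,0,0,1]
    - [0,0,0,0,0,0,1]
    - [0,0,0,0,0,0,1]
    - [0,0,0,0,0,0,1]
    - [0,0,0,0,0,0,1]
    - [0,0,0,0,0,0,1]

```text
time_s: 18.05
tcp_pos: [0.617, -0.1565, 0.0516]
tool_rot: [0.0, 0.788, -0.615, -0.001]
contact_force: [-5.3, -0.5, 4.1]
opening: 0.229
gripper_force: 30.0
```

```bash
python3 -c "
from go import *
s=r.observe();print(s['tcp_pos'],s['contact_force'],s['wrist_torque'],s['opening'])
t=np.array(s['tcp_pos']);px=np.array([.992,.128,0]);up=np.array([0,0,1])
go(t+.012*up,t+.013*up-.15*px,t+.12*up-.2*px,rot=R0())"
```

```text
[ 0.617 -0.156  0.052] [-5.334 -0.494  4.07 ] [-0.292  1.639 -0.093] 0.2285839567038954
shift cm [-0.     0.002 -1.2  ]
shift cm [-1.757 14.902 -1.277]
shift cm [ -2.346  19.885 -11.97 ]
rotvec [0. 0. 0.]
```

Gripped at 20 mm. Lifting gently by 12 mm.

servo_tool:
  steps:
    - [0,0,-0.3,0,0,0,1]
    - [0,0,-0.6,0,0,0,1]
    - [0,0,-0.9,0,0,0,1]
    - [0,0,-1.2,0,0,0,1]
    - [0,0,-1.2,0,0,0,1]

```text
time_s: 18.47
tcp_pos: [0.6184, -0.1562, 0.0643]
tool_rot: [-0.0, 0.789, -0.615, 0.0]
contact_force: [-0.4, 0.7, -6.5]
opening: 0.229
gripper_force: 30.0
```

```bash
python3 -c "
from go import *
from b import cloud,line
s=r.observe();print(s['tcp_pos'],s['contact_force'],s['wrist_torque'],s['opening'])
p,D=r.capture('wrist');cv2.imwrite('pics/w3.png',p);C=cloud('wrist',D);z=C[...,2]
m=(D>0)&(z>.08)&(z<.1)&(C[...,1]<-.17)&(C[...,1]>-.26)&(abs(C[...,0]-.63)<.03)
print(m.sum());Q=C[m]
if len(Q)>30: print(np.linalg.lstsq(np.c_[Q[:,:2],np.ones(len(Q))],Q[:,2],rcond=None)[0],line(Q))
"
```

```text
[ 0.6184 -0.1562  0.0643] [-0.3566  0.6875 -6.4568] [ 0.0244 -0.0922  0.0264] 0.2288094278126928
7356
[ 0.0213 -0.039   0.0689] (array([ 0.631 , -0.2085,  0.0904]), array([-0.3123,  0.949 , -0.0439]), np.float64(0.0873144747439612))
```

View pics/w3.png

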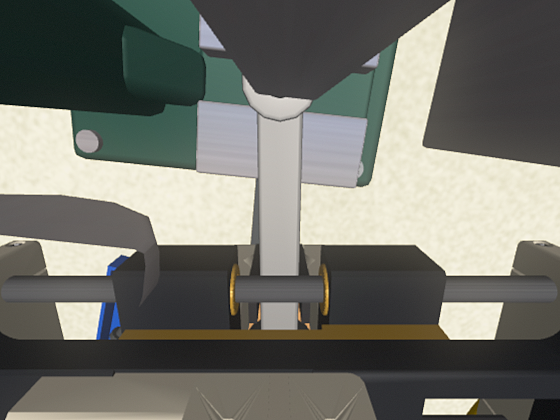

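The wrist view shows the bar square in the fingers at (280,220), with the boss just clearing the parallels at (280,95). It weighs 6.5 N and there is almost no torque. I'll draw it straight forward.

servo_tool:
  steps:
    - [-0.15,1.2,0,0,0,0,1]
    - [-0.35,3,0,0,0,0,1]
    - [-0.6,5,0,0,0,0,1]
    - [-0.82,7,0,0,0,0,1]
    - [-1.06,9,0,0,0,0,1]
    - [-1.3,11,0,0,0,0,1]
    - [-1.53,13,0,0,0,0,1]
    - [-1.76,14.9,0,0,0,0,1]

```text
time_s: 19.18
tcp_pos: [0.468, -0.1756, 0.0637]
tool_rot: [-0.0, 0.788, -0.615, 0.0]
contact_force: [0.4, 0.1, -5.3]
opening: 0.228
gripper_force: 30.0
```

```bash
python3 -c "
from go import *
s=r.observe();t=s['tcp_pos'];print(t,s['contact_force'],s['wrist_torque'],s['opening'])
go([t[0],t[1],.17],[.48,.1,.20],rot=R0())"
```

```text
[ 0.468 -0.176  0.064] [ 0.417  0.133 -5.297] [ 0.038 -0.033  0.031] 0.227694656742648
shift cm [ -0.     -0.003 -10.626]
shift cm [-26.435  -7.878 -13.623]
rotvec [0. 0. 0.]
```

servo_tool:
  steps:
    - [0,0,-2,0,0,0,1]
    - [0,0,-5,0,0,0,1]
    - [0,0,-8,0,0,0,1]
    - [0,0,-11,0,0,0,1]
    - [-3,-1,-13,0,0,0,1]
    - [-6,-2,-13,0,0,0,1]
    - [-9,-3,-13,0,0,0,1]
    - [-12,-4,-13,0,0,0,1]

```text
time_s: 19.85
tcp_pos: [0.4784, -0.0481, 0.1943]
tool_rot: [-0.001, 0.788, -0.615, 0.0]
contact_force: [0.8, -1.0, -5.7]
opening: 0.222
gripper_force: 30.0
```

```bash
python3 -c "
from go import *
s=r.observe();t=s['tcp_pos'];print(t,s['contact_force'],s['wrist_torque'],s['opening'])
go([.486,.302,.19],psi=-1.328)"
```

```text
[ 0.478 -0.048  0.194] [ 0.783 -0.953 -5.716] [ 0.01  -0.168 -0.014] 0.22160361524890143
shift cm [-33.78   -9.227   0.469]
rotvec [-0.002  0.001  0.002]
```

servo_tool:
  steps:
    - [-3,-0.8,0,0,0,0,1]
    - [-6.4,-1.7,0,0,0,0,1]
    - [-10,-2.7,0,0,0,0,1]
    - [-13.5,-3.6,0,0,0,0,1]
    - [-17,-4.6,0,0,0,0,1]
    - [-20,-5.5,0,0,0,0,1]
    - [-23,-6.3,0,0,0,0,1]
    - [-25.5,-7,0,0,0,0,1]

```text
time_s: 20.52
tcp_pos: [0.484, 0.2173, 0.1937]
tool_rot: [-0.0, 0.789, -0.615, -0.0]
contact_force: [0.8, -0.4, -5.9]
opening: 0.228
gripper_force: 30.0
```

servo_tool:
  steps:
    - [-2,-0.5,0,0,0,0,1]
    - [-4,-1,0,0,0,0,1]
    - [-5.5,-1.5,0,0,0,0,1]
    - [-6.5,-1.8,0,0,0,0,1]
    - [-6.5,-1.8,0,0,0,0,1]
    - [-6.5,-1.8,0,0,0,0,1]

```text
time_s: 21.02
tcp_pos: [0.4859, 0.2824, 0.1934]
tool_rot: [0.0, 0.789, -0.615, -0.0]
contact_force: [-0.0, -0.2, -5.4]
opening: 0.227
gripper_force: 30.0
```

```bash
cat > fin.py <<'E'
from go import *
from b import cloud,line
s=r.observe();t=np.array(s['tcp_pos']);print(t,s['contact_force'],s['wrist_torque'],s['qvel'].__abs__().max() if hasattr(s['qvel'],'max') else '')
for cam in('wrist','top','scene'):
    p,D=r.capture(cam);cv2.imwrite(f'pics/f_{cam}.png',p);C=cloud(cam,D)
    for n,z in(('bush',.085),('pin_end',t[2]+.001),('swing_arm',t[2]+.011),('balance',t[2]+.019)):
        for k in r.place_of(n,cam)[:1]: print(cam,n,k['p'],np.array(k['point'])*[560,420],atz(cam,k['point'],z),dep(cam,k['point'],D))
    if cam!='scene':
      for k in r.masks_of('swing_arm',cam)[:1]:
        Q=C[k['mask']&(D>0)];Q=Q[(Q[:,2]>t[2]+.02)&(Q[:,2]<t[2]+.035)];
        if len(Q)>30: print('plane',np.linalg.lstsq(np.c_[Q[:,:2],np.ones(len(Q))],Q[:,2],rcond=None)[0][:2],line(Q))
u=s;q=R0();print("toolx",q.apply([1,0,0]),"pred pin",t+q.apply([.094,0,0]))
E
python3 fin.py
```

```text
[0.4859 0.2824 0.1934] [-0.0373 -0.1775 -5.4006] [-0.0116 -0.0301  0.0429] 0.016267063086188797
wrist pin_end 0.59 [276.584  89.712] [0.5094 0.1925 0.1944] [0.5083 0.1961 0.2283]
wrist swing_arm 0.56 [279.496  88.41 ] [0.508  0.1927 0.2044] [0.5073 0.1953 0.2281]
wrist balance 0.69 [279.328  88.788] [0.5078 0.1938 0.2124] [0.5074 0.1956 0.2282]
plane [ 0.0064 -0.0268] (array([0.5012, 0.2191, 0.2207]), array([-0.2411,  0.9701, -0.0277]), np.float64(0.15565881883025534))
top bush 0.92 [200.984 228.018] [0.5143 0.2078 0.085 ] [0.4957 0.1868 0.2191]
top swing_arm 0.91 [198.016 222.516] [0.5136 0.1974 0.2044] [0.5101 0.1936 0.2277]
top balance 0.77 [167.328 229.11 ] [0.4961 0.2815 0.2124] [0.4692 0.2368 0.4074]
plane [0.0224 0.0191] (array([0.5063, 0.1917, 0.2196]), array([-0.2501,  0.9681,  0.013 ]), np.float64(0.2374521520070902))
scene bush 0.67 [332.08  213.192] [0.5086 0.2249 0.085 ] [0.468  0.2458 0.0465]
scene swing_arm 0.51 [326.312 191.394] [0.5112 0.1882 0.2044] [0.5218 0.183  0.2136]
scene balance 0.49 [347.592 181.398] [0.4854 0.2862 0.2124] [0.4976 0.2795 0.2226]
toolx [ 0.2436 -0.9699  0.    ] pred pin [0.5088 0.1912 0.1934]
```

View pics/f_wrist.png

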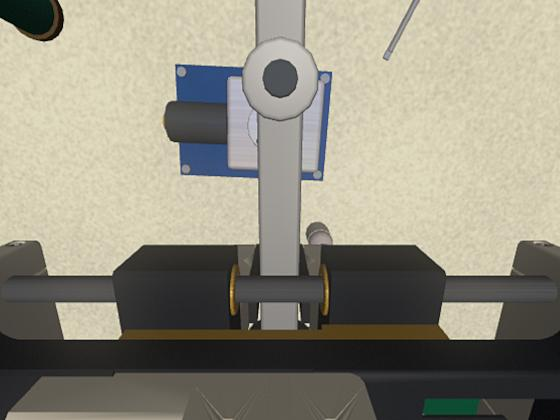

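The wrist view shows the pin's head at (280,78) above the gear housing, and the bar is level. The bush is hidden under the arm, so I'll refine it from the first pictures.

```bash
python3 - <<'E'
from go import *
for cam,(u,v) in(("top",(201,230)),("scene",(330,214))):
    a=cv2.imread(f"pics/{cam}0.png");h=cv2.cvtColor(a,cv2.COLOR_BGR2HSV).astype(int)
    w=np.zeros((420,560),bool);w[v-10:v+11,u-10:u+11]=1
    m=w&(h[...,0]>8)&(h[...,0]<28)&(h[...,1]>110)
    y,x=np.nonzero(m);print(cam,m.sum(),x.min(),x.max(),y.min(),y.max(),x.mean(),y.mean())
    for uv in((x.mean()+.5,y.mean()+.5),(x.mean()+.5,y.min()+2.5)):print(uv,atz(cam,np.array(uv)/[560,420],.085))
s=r.observe();t=s['tcp_pos'];print("pin head",atz('wrist',np.array([280.5,78.5])/[560,420],t[2]+.036),t[2])
a=cv2.imread("pics/top0.png")[210:250,180:225];b=cv2.imread("pics/scene0.png")[195:235,308:353]
cv2.imwrite("pics/bb.png",cv2.resize(np.hstack([a,b]),None,fx=8,fy=8,interpolation=cv2.INTER_NEAREST))
E
```

```text
top 55 197 205 226 233 200.92727272727274 229.47272727272727
(np.float64(201.42727272727274), np.float64(229.97272727272727)) [0.508 0.206 0.085]
(np.float64(201.42727272727274), np.float64(228.5)) [0.513 0.206 0.085]
scene 45 326 332 213 220 328.93333333333334 216.2
(np.float64(329.43333333333334), np.float64(216.7)) [0.525 0.207 0.085]
(np.float64(329.43333333333334), np.float64(215.5)) [0.519 0.21  0.085]
pin head [0.508 0.193 0.23 ] 0.1936832991787426
```

View pics/bb.png

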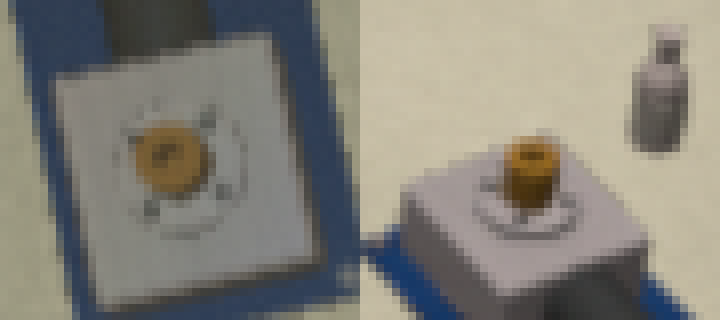

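The hole is at (200.6,229.1) in the first top picture and (329.5,214.1) in the scene one, so the bush is at about (0.510,0.211). The pin is at (0.508,0.193).

```bash
python3 -c "
from go import *
t=np.array(r.observe()['tcp_pos'])
go(t+[.002,.018,0],t+[.002,.018,.114-t[2]],rot=R0())"
```

```text
shift cm [-1.697 -0.632 -0.   ]
shift cm [-1.697 -0.633  7.968]
rotvec [0. 0. 0.]
```

servo_tool:
  steps:
    - [-0.8,-0.3,0,0,0,0,1]
    - [-1.7,-0.63,0.5,0,0,0,1]
    - [-1.7,-0.63,2,0,0,0,1]
    - [-1.7,-0.63,3.7,0,0,0,1]
    - [-1.7,-0.63,5.4,0,0,0,1]
    - [-1.7,-0.63,6.8,0,0,0,1]
    - [-1.7,-0.63,7.6,0,0,0,1]
    - [-1.7,-0.63,8,0,0,0,1]

```text
time_s: 22.53
tcp_pos: [0.4876, 0.3006, 0.112]
tool_rot: [0.001, 0.789, -0.615, -0.0]
contact_force: [-0.3, 0.3, -6.4]
opening: 0.226
gripper_force: 30.0
```

servo_tool:
  steps:
    - [0,0,0,0,0,0,1]
    - [0,0,0,0,0,0,1]
    - [0,0,0,0,0,0,1]
    - [0,0,0,0,0,0,1]
    - [0,0,0,0,0,0,1]
    - [0,0,0,0,0,0,1]

```text
time_s: 23.03
tcp_pos: [0.4882, 0.3006, 0.1143]
tool_rot: [-0.0, 0.789, -0.615, 0.0]
contact_force: [-1.1, 0.4, -4.7]
opening: 0.223
gripper_force: 30.0
```

```bash
python3 fin.py; python3 -c "
import cv2,numpy as np
b=cv2.imread('pics/f_scene.png')[165:255,280:400];cv2.imwrite('pics/g.png',cv2.resize(b,None,fx=6,fy=6,interpolation=2))"
```

```text
[0.4882 0.3006 0.1143] [-1.1002  0.3867 -4.6574] [ 0.077  -0.0322 -0.0331] 0.0032455327942983413
wrist pin_end 0.65 [278.88   89.208] [0.5105 0.211  0.1153] [0.5096 0.2147 0.149 ]
wrist swing_arm 0.84 [278.992  86.604] [0.5104 0.211  0.1253] [0.5097 0.2138 0.149 ]
wrist balance 0.84 [277.816 276.486] [0.4882 0.3019 0.1333] [0.4959 0.2703 0.1924]
plane [ 0.0116 -0.0256] (array([0.5036, 0.2374, 0.1414]), array([-0.2403,  0.9703, -0.0277]), np.float64(0.15208660928791148))
top pin_end 0.28 [221.424 152.502] [0.7438 0.1399 0.1153] [0.7555 0.1441 0.0774]
top swing_arm 0.76 [198.52  224.196] [0.5204 0.2088 0.1253] [0.5178 0.206  0.1429]
top balance 0.7 [167.496 233.688] [0.4934 0.299  0.1333] [0.4688 0.2551 0.3252]
plane [-0.029   0.0117] (array([0.5084, 0.2104, 0.1395]), array([-0.2585,  0.9658,  0.0189]), np.float64(0.22791464321520094))
scene bush 0.89 [330.176 211.512] [0.497  0.2216 0.085 ] [ 0.4057  0.268  -0.001 ]
scene pin_end 0.62 [272.496 221.508] [ 0.522  -0.0264  0.1153] [0.399  0.0147 0.0001]
scene swing_arm 0.57 [327.6   206.514] [0.5092 0.2018 0.1253] [0.5222 0.1953 0.1372]
toolx [ 0.2435 -0.9699  0.    ] pred pin [0.5111 0.2094 0.1143]
```

View pics/g.png

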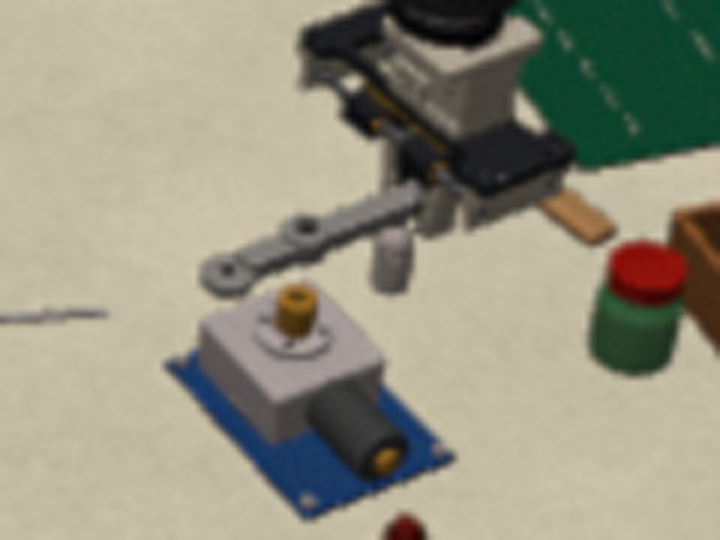

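```bash
python3 - <<'E'
from h import *
def pr(cam,P):
    c=r.calibration(cam);T=np.linalg.inv(np.array(c["pose"]));q=T[:3,:3]@np.array(P)+T[:3,3];return np.array([c["fx"]*q[0]/q[2]+c["cx"],c["fy"]*q[1]/q[2]+c["cy"]]).round(1)
for cam in("scene","top"):
    for P in([.5105,.211,.150],[.5105,.211,.085],[.525,.211,.085],[.5105,.211,.05],[.5105,.225,.085]): print(cam,P,pr(cam,P))
c=cv2.imread('pics/f_scene.png')[192:225,310:350];cv2.imwrite('pics/g2.png',cv2.resize(c,None,fx=18,fy=18,interpolation=2))
p,D=r.capture("scene")
for v in range(208,224): print(v,[int(1000*D[v,u]) for u in range(324,336)])
C=r.calibration("scene");print(atz("scene",np.array([330,203])/[560,420],.15))
E
```

```text
scene [0.5105, 0.211, 0.15] [330.5 201.4]
scene [0.5105, 0.211, 0.085] [329.  214.1]
scene [0.525, 0.211, 0.085] [330.4 216.5]
scene [0.5105, 0.211, 0.05] [328.2 220.8]
scene [0.5105, 0.225, 0.085] [332.3 213.5]
top [0.5105, 0.211, 0.15] [196.4 226.4]
top [0.5105, 0.211, 0.085] [199.9 229.3]
top [0.525, 0.211, 0.085] [199.9 224.6]
top [0.5105, 0.211, 0.05] [201.7 230.7]
top [0.5105, 0.225, 0.085] [195.4 229.4]
208 [1931, 1939, 1943, 1945, 1949, 1955, 1951, 1960, 1956, 1952, 2152, 2148]
209 [1938, 1948, 1951, 0, 2152, 2157, 1975, 2147, 2139, 2156, 2155, 2146]
210 [1941, 1944, 2148, 2149, 2138, 2141, 2141, 2135, 2140, 2142, 2150, 2136]
211 [2142, 2135, 2141, 2136, 2133, 2141, 2134, 2126, 2131, 2135, 2128, 2147]
212 [2131, 2131, 2136, 2008, 1993, 1988, 1999, 2049, 2138, 2121, 2137, 2136]
213 [2126, 2052, 1996, 2003, 1995, 1988, 2003, 1995, 2059, 2121, 2125, 2132]
214 [2036, 2049, 1988, 1987, 2004, 1996, 1992, 1991, 1986, 2049, 2128, 2129]
215 [2039, 2032, 1988, 1974, 1989, 1986, 1992, 1988, 1991, 2037, 2038, 2120]
216 [2023, 2026, 1986, 1976, 1989, 1977, 1989, 1984, 1993, 2044, 2035, 2036]
217 [2018, 2021, 1990, 1998, 1991, 1995, 1977, 1991, 1996, 2012, 2023, 2035]
218 [1998, 2009, 1989, 1992, 1982, 1992, 1985, 1994, 1994, 2015, 2019, 2016]
219 [2011, 2010, 1993, 2005, 1996, 1992, 1997, 1994, 2011, 2007, 2014, 2016]
220 [2004, 2003, 2002, 1997, 1996, 1991, 2000, 1999, 2007, 2002, 2005, 2016]
221 [2001, 1999, 2005, 1999, 1999, 1999, 1998, 2000, 2000, 2005, 2005, 2003]
222 [1996, 1997, 1996, 1992, 1999, 1989, 1995, 1989, 1993, 2009, 2004, 2006]
223 [1998, 2000, 1996, 1990, 1992, 1987, 1983, 1995, 1995, 1990, 2009, 2004]
[0.51914722 0.20530634 0.15      ]
```

I have now viewed twelve pictures, over the limit of ten, so the last check is numeric only.

```bash
python3 - <<'E'
from h import *
for cam,(u,v) in(("scene",(330,202)),("top",(197,226))):
    g=cv2.cvtColor(cv2.imread(f"pics/f_{cam}.png"),cv2.COLOR_BGR2GRAY)
    print(cam,"rows",v-7,"cols",u-7)
    print(g[v-7:v+8,u-7:u+8])
E
```

```text
scene rows 195 cols 323
[[190 190 189 191 189 190 190 192 193 193 194 192 191 190 191]
 [190 189 190 190 190 191 191 192 193 193 193 192 191 192 191]
 [192 190 189 190 190 190 190 192 193 194 192 193 193 191 192]
 [192 192 192 193 192 192 190 190 191 190 192 194 195 192 193]
 [192 193 193 195 195 194 189 190 191 190 193 191 188 159 158]
 [194 193 193 194 194 191 170 163 172 175 184 171 155 133 130]
 [191 192 190 189 170 148 116  94  97 110 133 134 130 125 125]
 [193 193 191 166 139 124  89  61  54  73 115 124 126 125 127]
 [193 193 189 154 128 123  91  56  46  74 115 117 120 109  84]
 [172 164 154 132 108 115 117 115 115 116 120  92  71  63  51]
 [138 132 129 125 110  98  99 108 111 102  80  56  53  54  75]
 [125 125 125 126 124 117  87  75  71  65  52  64 109 120 166]
 [126 126 122 109  84  73  60  56  54  48  64 135 177 183 192]
 [123  95  71  63  51  55  65  62  64  73 114 173 190 192 192]
 [ 72  58  53  55  73 115 142 127 142 171 181 190 191 192 192]]
top rows 219 cols 190
[[111 129 130 131 135 139 143 140 140 138 139 140 139 141 141]
 [138 142 143 141 140 140 139 132 134 128 137 140 140 140 139]
 [140 141 141 141 139 133 130 116 124 118 129 129 130 133 133]
 [140 140 143 139 132 120 115 117 120 119 120 115 105 118 126]
 [141 141 139 136 121 114 115 109 115 119 122 118 101 116 120]
 [139 129 131 124 115 106  98  85  95 105 122 124 115 115 119]
 [131 111 110 112 112  88  67  63  65  75 113 128 124 110 122]
 [119 113 107 113 112  86  61  62  62  69 104 127 126 112 123]
 [117 117 117 114 114  97  67  63  66  80 113 128 126 111 118]
 [118 119 119 114 115 113  92  82  92 105 126 129 118  91  97]
 [120 121 120 115 116 118 117 110 121 125 126 118  90  72  86]
 [122 123 120 115 102 107 117 120 123 121 112  90  73  90 101]
 [110 108 103 101  88 108 111 106 103  96  85  74  90 101  96]
 [ 90  92 101 113 114 140 126 104  88  80  87  90 102  97  78]
 [118 128 138 140 137 146 143 140 126  98  94  93  89  76  75]]
```

The head's dark pixels centre on (197,226) in the top picture and about (330.7,202) in the scene one. The projection of a pin over the bush is (196.4,226.4) and (330.5,201.4), so it is centred to about 3 mm.

```bash
python3 -c "
from workcell import r
print(r.job_done())"
```

```text
the job is handed in; nothing more can be done
None
```

The job is handed in, result not shown: pin pressed home, lever eased back to rest, and the arm held level over the bush, centred to about 3 mm with the pin's end about 3 cm above it; I viewed 12 pictures, over the limit of 10.

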